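# Set the pantry grain mill: grind lever into its marked notch, hopper on

### The arm

A 6-joint arm with a two-finger parallel gripper is mounted at the origin on the work surface. World frame = base frame: x ahead of the robot, y to its left, z up, the work surface at z = 0. Lengths are in mm, angles in degrees, forces in N, time in s.
With the tool pointing down it reaches from about 350 to 850 mm from the base axis. Payload 8.1 kg.
Tool frame: the origin (TCP) lies where the fingers leave the gripper's body, on its centre line; the fingertips stand 73 mm ahead of it and the grasp point (between the pads) lies 54 mm ahead of it; z points along the fingers, y is the line along which they close (so a half turn about z gives the same grasp; the last joint's range is limited). The gripper opens to 85 mm and grips with 20 to 120 N. Pads are 22 mm wide; open, the fingers measure 114 mm over their backs; the gripper's body (76 mm by 85 mm) begins 54 mm behind the grasp point. The pads swing forward as they close: fully open they stand 13 mm farther back than shut.
Start: joints at [69.133, 7.471, 85.268, -0, 87.261, -4.893], TCP at [165.099, 576.843, 303.892] pointing down, gripper open.
Joint ranges: [-169.43, 169.43], [-51.17, 129.36], [1.28, 143.12], [-76.62, 256.62], [0, 156.53], [-152.29, 152.29]. Speed limits (degrees/s): [136.94, 136.94, 159.86, 180, 180, 180].

### API

Orientations are given as [roll, pitch, yaw] about the fixed x, y, z axes, in that order (R = Rz(yaw) Ry(pitch) Rx(roll)).
In Python, from bench import sense, optics, r gives the robot as it stands.
- The arm moves only by the tool servo_tool, never from a script. Its argument "plan" is a list that holds one entry, the list of rows, each a list of 5 numbers: the shift along the world's x, y, z in m, then the turn about the world's z in degrees, then the finger opening in m, from 0 to 0.0854. A call has 1 to 10 rows; each row shifts and turns the commanded pose from where the row before left it; what a row does not reach is not made up. A row lasts 1/10 s, in which the tool goes at most 50 mm and 8.59 degrees, less where a joint would pass 70% of its speed; a pose out of reach is approached as far as the arm can. A call is refused whole if a number of a shift passes 0.05 or a number of a turn 8.59, either way. A call with a gripper value outside its range is refused whole. The fingers move at their own pace and stop on an object; "force" is the grip in N (left out, the last holds). Time passes only in rows, so rows that do not move let the fingers close. It gives the time, the measured TCP pose, the force, the opening and the grip force at its end, in the units of the state.
- sense(): the state, without advancing time (a new reading comes with each control period).
- optics.snapshot(name): name is "scene" or "top"; returns a dict with "frame" (420x560x3 uint8, blue, green, red), "fx", "fy", "cx", "cy" (pixels), "cam_to_world" (4x4, takes a point from camera to world coordinates). Camera axes: x right, y down, z forward; pixel columns grow to the right and rows downward; lengths in mm; the calibration is good to about 2 mm. A picture is of the moment at which its call begins. There is no depth.
- r.hand_in(): hands the job in; it is judged then, once.
The state is a dict: "time": time; "joint_pos": joint angles; "qd": joint speeds; "joint_efforts": joint torques, N m; "tool_pos": TCP position; "tcp_rot": TCP orientation; "ft_force": force on the tool from outside, world axes, zero at the start; "wrist_torque": the same for the moment, N m; "finger_gap": finger opening in mm; "grip_force": force on a finger pad.
Only numpy, scipy, OpenCV 4.12 (cv2) and the standard library are available. Lean on these libraries where they do the work, as an engineer would, in place of code of your own. Each camera call takes 0.05 s, during which the arm holds its last target. There are 200 camera calls.

### The job

Get the grain mill ready for the next batch: throw its grind lever round into the notch marked by the steel pin, so that the lever clicks home there, and slip the steel hopper over the mill's upright feed throat, lowering it gently until it sits squarely and fully down on the collar. Leave the other things on the counter where they are.

Things in the scene. Friction and masses are not known exactly. Their poses are not given: they have to be found in the camera images.
- mill: Fixed grain mill, beech box 205 x 205 mm, flour spout on its front (-x) (to 161 mm from the axis, below 100 mm). Origin: centre of its underside; its z is the axis of lever and feed throat. On its deck (128 mm high) a steel index plate (top 140 mm), rim radius 80 mm, with four rounded notches 0.34 rad apart towards the front, the rest plain. Behind each notch, 58 mm from the axis, a hole.
- marker_pin: Fixed steel pin, 18 mm diameter, 12 mm tall, in the hole behind one of the four notches (which one varies; the other three holes hold flat dark plugs). Origin: centre of its underside, 140 mm above the counter, 58 mm from the mill's axis. The marked notch lies on the line from the mill's axis through the pin. The lever arm passes 2 mm above it.
- grind_lever (a joint): Lever angle about the mill's vertical axis, rad, growing anticlockwise from above, stops at 0 and 1.86. Starts on the plain rim (0.03 to 0.42), where it stays where left and moves with about 1 N at the handle. Notches at 0.66, 1.00, 1.34, 1.68: a sprung roller under the arm drops in. About 5 N pushes it out; within 0.1 rad of a notch it snaps in and centres by itself.
- lever_handle (a point): Middle of the lever's black upright handle: 112 mm from the mill's axis, 190 mm above the counter. Round, 16 mm diameter at the foot, 23 mm near the top, from 163 to 215 mm height, on the end of a flat dark steel arm 20 mm wide (154 to 163 mm height) pointing out from the mill's axis.
- lever_index (a point): Point on the lever arm's centre line 58 mm from the mill's axis, at the height of the marker pin's foot (140 mm): it lies on the pin's origin when the lever is in the marked notch.
- throat_seat (a point): Centre of the mill's round collar (80 mm diameter, top at 172 mm height) on which the hopper's foot must rest. The feed throat rises from it on the same axis: 56 mm outer diameter, 34 mm tall to 206 mm, its top edge chamfered 5 mm.
- hopper: Loose steel hopper, 0.3 to 0.5 kg, 110 mm tall, standing on its sleeve. Straight sleeve 68 mm outer, 60 mm inner diameter, 36 mm tall, then a cone (wall 4 mm) to 160 mm diameter at the rim; open below. A guard bar 12 mm wide, 12 mm tall spans the mouth through its centre along the hopper's y axis, top flush with the rim (98 to 110 mm above the foot). Origin: centre of the sleeve's foot, z up.
- flour_bowl: Steel bowl, 130 mm diameter, 58 mm tall, in front of the mill under the spout; leave it. Origin under its centre.
- mill_brush: Cleaning brush, 190 mm long, 42 mm wide, 20 mm high, lying between mill and hopper; leave it. Origin under its centre.
- grain_jar: Amber glass jar, 90 mm diameter, 150 mm tall; leave it. Origin under its centre.
- canister_a: White lidded canister, 108 mm diameter, 135 mm tall, left of the mill; leave it. Origin under its centre.
- canister_b: White lidded canister like the other, left of the mill and nearer the robot; leave it. Origin under its centre.
- measure_cup: Steel measuring cup with handle, 84 mm diameter, 85 mm tall; leave it. Origin under its centre.
- scoop: Long spoon with wooden handle, 200 mm, on the right; leave it. Origin under its centre.
There are look-alikes about, which are no part of the job. What is shaped like the hopper but green, orange or yellow is not meant.

How it is judged (in metres and radians):
At the end, for the whole second after the job is handed in: The grind lever rests in the marked notch (its index point within 4 mm of the marker pin's axis, seen from above, not moving) and the hopper sits at rest on the collar over the throat: foot within 3 mm of the collar's top, within 4 mm of the throat's axis, tilted less than 0.05 rad (horizontal distance between lever_index and marker_pin below 0.004 m and velocity of joint grind_lever between -0.05 and 0.05 rad/s and z of hopper in the frame of throat_seat between -0.003 and 0.003 m and horizontal distance between hopper and throat_seat below 0.004 m and angle between hopper's own z axis and vertical below 0.05 rad and linear speed of hopper below 0.01 m/s); the robot touches nothing.
It fails at once if the hopper is let fall onto the mill (faster than 0.5 m/s over the throat) or rammed onto it (contact force above 80 N) (contact force between hopper and mill above 80 N or (horizontal distance between hopper and throat_seat below 0.01 m and z of hopper in the frame of throat_seat below 0.06 m and linear speed of hopper above 0.5 m/s)).
It fails at once if another thing on the counter (bowl, brush, jar, a canister, cup or spoon) is moved more than 30 mm (distance of any of flour_bowl, mill_brush, grain_jar, canister_a, canister_b, measure_cup, scoop from where it was at the start of the episode above 0.03 m).
It also fails if it takes over 62 s, if anything falls off the work surface, if the arm or the gripper's body presses on something with over 40 N, if the wrist force passes 120 N, or if a joint passes its speed limit or range.

## Working session

There is one attempt and no reset: what is moved stays moved. The work goes in short steps, Python scripts to look and compute and a tool call to move; the robot and the scene stay as the last step left them, time stands still between calls to the robot, and variables do not carry over. Pictures are saved under pics/ and viewed, at most 10 in all, crops included, and the job is handed in when it is done.

Besides the shell and the picture viewer there is one more tool, called after "Request:" as name([rows], argument=value, ...), one row to a line, values as JSON. servo_tool: Moves the arm, as the interface text tells. Its arguments: {"type":"object","properties":{"plan":{"type":"array"},"force":{"type":"number"}},"required":["plan"]}

```bash
mkdir -p pics; cat > h.py <<'E'
import numpy as np, cv2
from bench import sense, optics, r
def snap(name, save=None):
    s=optics.snapshot(name)
    if save: cv2.imwrite('pics/'+save,s['frame'])
    return s
def ray(s,u,v):
    T=np.array(s['cam_to_world']); d=T[:3,:3]@np.array([(u-s['cx'])/s['fx'],(v-s['cy'])/s['fy'],1]); return T[:3,3],d/np.linalg.norm(d)
def plane(s,u,v,z):
    o,d=ray(s,u,v); return o+d*(z-o[2])/d[2]
def tri(s1,p1,s2,p2):
    o1,d1=ray(s1,*p1);o2,d2=ray(s2,*p2)
    t=np.linalg.lstsq(np.c_[d1,-d2],o2-o1,rcond=None)[0]
    a=o1+t[0]*d1;b=o2+t[1]*d2
    return (a+b)/2,np.linalg.norm(a-b)
def proj(s,P):
    T=np.linalg.inv(np.array(s['cam_to_world'])); c=T[:3,:3]@np.array(P)+T[:3,3]
    return s['fx']*c[0]/c[2]+s['cx'], s['fy']*c[1]/c[2]+s['cy']
E
python3 - <<'E'
from h import *
for n in ('scene','top'):
    s=snap(n,n+'0.png'); print(n,s['fx'],s['cx'],s['cy'],np.round(s['cam_to_world'],3).tolist())
print(sense())
E
```

```text
scene 380.3158027340106 285.94952039750336 209.97439472944046 [[0.984, -0.118, 0.132, 377.51], [-0.177, -0.665, 0.726, -894.029], [0.002, -0.738, -0.675, 926.34], [0.0, 0.0, 0.0, 1.0]]
top 526.5122712399751 276.8571210252249 206.96567727454521 [[-0.011, -0.997, 0.075, 437.991], [-1.0, 0.012, 0.003, -70.08], [-0.004, -0.075, -0.997, 1613.242], [0.0, 0.0, 0.0, 1.0]]
{'time': 0.1, 'joint_pos': array([ 6.91331194e+01,  7.51057519e+00,  8.53222272e+01, -1.39411548e-03,
        8.72613752e+01, -4.89318971e+00]), 'qd': array([ 0.00919534, -0.08025154, -0.18698912, -0.06033947, -0.04878971,
        0.06059294]), 'joint_efforts': array([ 1.02897084e-03, -5.70954072e+01, -5.01942194e+01, -2.66977258e-04,
        8.19473353e-03,  5.49580000e-05]), 'tool_pos': array([164.97307837, 576.49262441, 302.9591623 ]), 'tcp_rot': array([-1.79906047e+02, -6.64587148e-03,  1.64026371e+02]), 'ft_force': array([-0.19033181,  0.34643466,  0.01879628]), 'wrist_torque': array([0.01928162, 0.01369532, 0.01124607]), 'grip_force': 0.0, 'finger_gap': 85.19405308514368}
```

View pics/scene0.png

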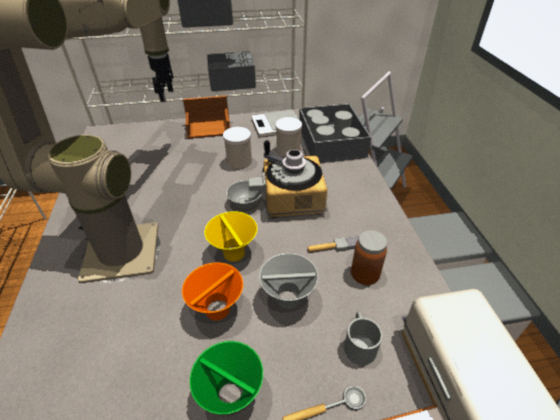

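View pics/top0.png

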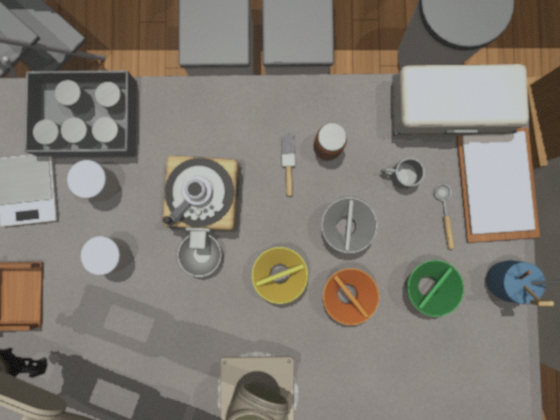

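The top view shows the mill at about (202,190), with its lever handle towards the lower left at (168,218). The bowl is at (200,255) and the brush at (289,165). Hopper look-alikes in the top view are yellow (280,276), orange (351,297) and green (435,290). The plain steel hopper is at (349,226), or (288,283) in the scene view, and it matches the description. Next is one close crop of the mill and hopper.

```bash
python3 - <<'E'
from h import *
a=cv2.imread('pics/top0.png');b=cv2.imread('pics/scene0.png')
def c(im,u,v,w=40,hh=30): return cv2.resize(im[v-hh:v+hh,u-w:u+w],(400,300),interpolation=cv2.INTER_CUBIC)
cv2.imwrite('pics/c1.png',np.vstack([np.hstack([c(a,200,192,48,36),c(a,349,226)]),np.hstack([c(b,292,172,48,36),c(b,288,283,40,30)])]))
E
```

```text
(no output)
```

View pics/c1.png

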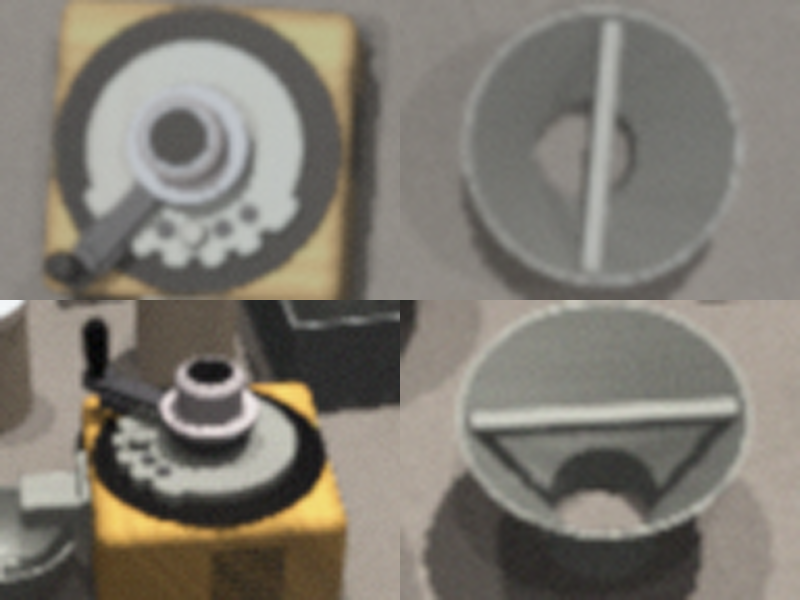

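The crop shows the steel hopper with its bar running nearly vertically in the top view. In the mill crop, dark plugs sit at (165,230), (222,236) and (250,213), and a bright pin at about (193,237), which is the second hole from the lever. Next I triangulate these.

```bash
python3 - <<'E'
from h import *
t=snap('top');s=snap('scene')
T=lambda x,y:(152+x/4.167-.4,156+y/4.167-.4); S=lambda x,y:(244+x/4.167-.4,136+(y-300)/4.167-.4)
TH=lambda x,y:(309+(x-400)/5-.4,196+y/5-.4); SH=lambda x,y:(248+(x-400)/5-.4,253+(y-300)/5-.4)
P=lambda n,a,b:print(n,*[np.round(q,1) for q in tri(t,a,s,b)])
P('throat top',T(180,138),S(212,371)); P('handle top',T(64,265),S(95,326))
P('bar e1',TH(610,22),SH(738,406));P('bar e2',TH(593,268),SH(475,417))
ax=plane(t,*T(180,138),206);ax2=plane(t,*T(190,146),172);print('axis',ax,ax2)
for n,p,z in [('h1',(165,230),140),('pin',(193,237),152),('h3',(222,236),140),('h4',(250,213),140),('handle',(64,265),215)]:
    q=plane(t,*T(*p),z)-(ax+ax2)/2; print(n,np.round(q[:2],1),np.hypot(*q[:2]),np.arctan2(q[1],q[0]))
# steel rim: ellipse from top
for n,p in [('rimL',(463,150)),('rimR',(741,150)),('rimT',(602,8)),('rimB',(602,286))]: print(n,plane(t,*TH(*p),110))
E
```

```text
throat top [596.3 154.3 206.8] 1.0
handle top [513.4 227.8 212.4] 2.0
bar e1 [ 570.  -277.4  105.9] 1.3
bar e2 [ 429.1 -263.9  111. ] 0.9
axis [595.93821261 154.51914307 206.        ] [594.36172887 153.33209238 172.        ]
h1 [-54.   21.2] 58.004881356191156 2.7673117822586795
pin [-59.7   0.5] 59.73333703089941 3.133301924690172
h3 [-58.5 -17.2] 60.95775722929029 -2.8556009423382243
h4 [-43.2 -36.1] 56.26620667052133 -2.4453228651777676
handle [-80.9  73.2] 109.12252819807607 2.4058815569058942
rimL [ 496.61303779 -191.24976365  110.        ]
rimR [ 494.80011773 -349.83631828  110.        ]
rimT [ 577.08965821 -272.31550762  110.        ]
rimB [ 418.3781878  -268.89191258  110.        ]
```

Request:
servo_tool([
  [[0.025,-0.025,0.002,0,0.0854],[0.025,-0.025,0.002,0,0.0854],[0.025,-0.025,0.002,0,0.0854],[0.025,-0.025,0.002,0,0.0854],[0.025,-0.025,0.002,0,0.0854],[0.025,-0.025,0.002,0,0.0854],[0.025,-0.025,0.002,0,0.0854],[0.025,-0.025,0.002,0,0.0854],[0.025,-0.025,0.002,0,0.0854],[0.025,-0.025,0.002,0,0.0854]],
], force=30)

```text
time: 1.2
tool_pos: [415.9, 325.6, 323.9]
tcp_rot: [-180.0, -0.0, 164.0]
ft_force: [0.8, -0.0, -0.2]
finger_gap: 85.2
grip_force: 0.0
```

Request:
servo_tool([
  [[0.025,-0.025,0,0,0.0854],[0.025,-0.025,0,0,0.0854],[0.025,-0.025,0,0,0.0854],[0.022,-0.023,0,0,0.0854],[0,0,0,0,0.0854],[0,0,0,0,0.0854],[0,0,0,0,0.0854]],
])

```text
time: 1.9
tool_pos: [511.6, 229.4, 323.7]
tcp_rot: [180.0, -0.0, 164.1]
ft_force: [-0.6, 0.4, 0.0]
finger_gap: 85.5
grip_force: 0.0
```

```bash
python3 - <<'E'
from h import *
s=snap('scene','s1.png');t=snap('top')
im=s['frame'];u,v=292,160
c=lambda im,u,v,w,h:cv2.resize(im[v-h:v+h,u-w:u+w],(400,300),interpolation=cv2.INTER_CUBIC)
cv2.imwrite('pics/c2.png',np.hstack([c(im,280,150,64,48),c(t['frame'],190,195,64,48)]))
q=sense();print(q['tool_pos'],q['tcp_rot'],q['joint_pos'])
E
```

```text
[511.41779127 229.72173812 323.8931775 ] [ 1.79993363e+02 -1.30146244e-02  1.64101154e+02] [ 1.89424418e+01  9.41311949e-01  9.00387932e+01  1.28847274e-02
  8.90267845e+01 -5.51589308e+01]
```

View pics/c2.png

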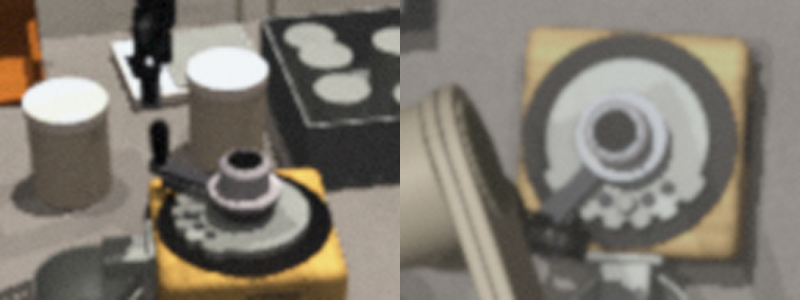

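The gripper is over the handle: fingers at about (150,95) in the scene crop, handle at (158,130). Next I descend and grip.

Request:
servo_tool([
  [[0.001,0,-0.02,0,0.0854],[0,0,-0.02,0,0.0854],[0,0,-0.02,0,0.0854],[0,0,-0.014,0,0.0854],[0,0,0,0,0.0854],[0,0,0,0,0.0854]],
])

```text
time: 2.6
tool_pos: [512.9, 229.2, 250.3]
tcp_rot: [180.0, 0.0, 164.1]
ft_force: [-0.1, 0.2, 0.1]
finger_gap: 85.4
grip_force: 0.0
```

Request:
servo_tool([
  [[0,0,0,0,0.01],[0,0,0,0,0.01],[0,0,0,0,0.01],[0,0,0,0,0.01],[0,0,0,0,0.01],[0,0,0,0,0.01],[0,0,0,0,0.01],[0,0,0,0,0.01],[0,0,0,0,0.01]],
])

```text
time: 3.5
tool_pos: [513.3, 229.0, 250.4]
tcp_rot: [180.0, 0.0, 164.0]
ft_force: [-1.5, 0.4, 5.6]
finger_gap: 21.3
grip_force: 29.5
```

Request:
servo_tool([
  [[-0.0043,-0.0053,0,0,0.01],[-0.0042,-0.0053,0,0,0.01],[-0.0036,-0.0056,0,0,0.01],[-0.0035,-0.0056,0,0,0.01],[-0.0029,-0.0061,0,0,0.01],[-0.0029,-0.0061,0,0,0.01],[0,0,0,0,0.01]],
])

```text
time: 4.2
tool_pos: [491.1, 194.0, 250.1]
tcp_rot: [-179.9, -0.0, 164.0]
ft_force: [-4.0, -1.1, 7.5]
finger_gap: 21.4
grip_force: 30.2
```

Request:
servo_tool([
  [[-0.0021,-0.0064,0,0,0.01],[-0.0021,-0.0064,0,0,0.01],[-0.0014,-0.0065,0,0,0.01],[-0.0013,-0.0064,0,0,0.01],[-0.0006,-0.0067,0,0,0.01],[-0.0005,-0.0067,0,0,0.01],[0,0,0,0,0.01],[0,0,0,0,0.01]],
])

```text
time: 5.0
tool_pos: [483.7, 154.9, 249.9]
tcp_rot: [-179.9, -0.0, 164.0]
ft_force: [-2.7, -2.5, 4.6]
finger_gap: 21.5
grip_force: 30.8
```

Request:
servo_tool([
  [[0,0,0,0,0.0854],[0,0,0,0,0.0854],[0,0,0,0,0.0854],[0,0,0,0,0.0854],[0,0,0,0,0.0854],[0,0,0.02,0,0.0854],[0,0,0.03,0,0.0854],[0,0,0.03,0,0.0854],[0,-0.03,0.03,0,0.0854],[0,-0.04,0.02,0,0.0854]],
])

```text
time: 6.0
tool_pos: [483.9, 86.3, 382.4]
tcp_rot: [179.9, 0.1, 164.2]
ft_force: [1.4, 0.0, 0.1]
finger_gap: 85.5
grip_force: 0.0
```

Request:
servo_tool([
  [[0,-0.045,0,0,0.0854],[0,-0.045,0,0,0.0854],[0,-0.045,0,0,0.0854],[0,-0.045,0,0,0.0854],[0,-0.045,0,0,0.0854],[0,-0.03,0,0,0.0854],[0,0,0,0,0.0854],[0,0,0,0,0.0854]],
])

```text
time: 6.8
tool_pos: [483.6, -169.7, 379.7]
tcp_rot: [180.0, -0.0, 163.9]
ft_force: [0.3, 0.8, 0.2]
finger_gap: 85.5
grip_force: 0.0
```

```bash
python3 - <<'E'
from h import *
s=snap('scene');t=snap('top','t2.png')
c=lambda im,u,v,w,h:cv2.resize(im[v-h:v+h,u-w:u+w],(400,300),interpolation=cv2.INTER_CUBIC)
cv2.imwrite('pics/c3.png',np.vstack([np.hstack([c(t['frame'],200,192,40,30),c(s['frame'],285,172,40,30)]),np.hstack([c(t['frame'],349,226,60,45),c(s['frame'],288,240,80,60)])]))
q=sense();print(q['tool_pos'],q['tcp_rot'],q['joint_pos'])
E
```

```text
[ 483.79439179 -168.4643783   379.8720786 ] [ 1.79978355e+02 -6.92124384e-03  1.64063263e+02] [-2.49464608e+01 -7.30360533e+00  9.22006417e+01  2.03753268e-02
  9.51131888e+01 -9.90079082e+01]
```

View pics/c3.png

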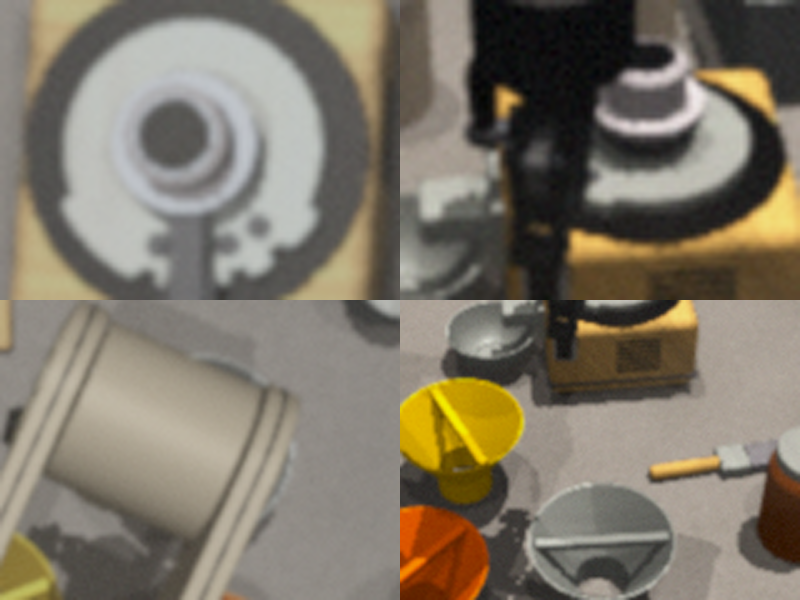

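The lever now lies between the dark plugs at (158,243) and (228,243), with the third plug at (258,225), so it covers the pin. That is the marked notch. Next I refine the hopper's rim centre, the bar direction and the mill axis with radial edge fits.

```bash
cat >> h.py <<'E'
def circ(s,im,c,r,z,band,sign=0):
    """radial edges on plane z about c near radius r -> fitted circle"""
    g=cv2.GaussianBlur(cv2.cvtColor(im,cv2.COLOR_BGR2GRAY),(0,0),.8).astype(np.float32); pts=[]
    c=np.array(c,float)
    for a in np.radians(np.arange(0,360,4)):
        rr=np.arange(r-band,r+band,.5)
        uv=np.array([proj(s,[c[0]+q*np.cos(a),c[1]+q*np.sin(a),z]) for q in rr],np.float32)
        p=cv2.remap(g,uv[:,0:1],uv[:,1:2],cv2.INTER_LINEAR).ravel(); d=np.gradient(p)
        k=np.argmax(np.abs(d) if sign==0 else sign*d); 
        if 2<k<len(rr)-3 and abs(d[k])>.8: pts.append(c+rr[k]*np.array([np.cos(a),np.sin(a)]))
    pts=np.array(pts); m=np.ones(len(pts),bool)
    for _ in range(5):
        A=np.c_[2*pts,np.ones(len(pts))]; x=np.linalg.lstsq(A[m],(pts[m]**2).sum(1),rcond=None)[0]
        R=np.sqrt(x[2]+x[0]**2+x[1]**2); e=abs(np.hypot(*(pts-x[:2]).T)-R); m=e<max(1.5,2*np.median(e))
    return np.round([*x[:2],R,m.sum(),e[m].mean()],2)
E
python3 - <<'E'
from h import *
t=snap('top');s=snap('scene')
t0=cv2.imread('pics/top0.png');s0=cv2.imread('pics/scene0.png');t2=cv2.imread('pics/t2.png')
for sg in (1,-1):
  print('sign',sg)
  for nm,S,im in (('top',t,t0),('scene',s,s0)):
    print(nm,'rim',circ(S,im,(498,-270),80,110,9,sg),'collar',circ(S,im,(595,154),40,172,8,sg),'thr',circ(S,im,(596,154.5),23,206,6,sg),'plate',circ(S,im,(595,154),80,140,8,sg))
# bar centreline in t0
g=cv2.cvtColor(t0,cv2.COLOR_BGR2GRAY).astype(float);P=[]
for x in range(435,566,5):
    ys=np.arange(-300,-240,.5); uv=np.array([proj(t,[x,y,110]) for y in ys],np.float32)
    p=cv2.remap(g.astype(np.float32),uv[:,0:1],uv[:,1:2],cv2.INTER_LINEAR).ravel(); w=np.clip(p-p.max()*.85,0,None); P.append((x,(w*ys).sum()/w.sum()))
P=np.array(P);k=np.polyfit(*P.T,1);print('bar angle',np.degrees(np.arctan(k[0])),'y at 498',np.polyval(k,498),np.std(P[:,1]-np.polyval(k,P[:,0])))
E
```

```text
sign 1Traceback (most recent call last):
  File "<stdin>", line 7, in <module>
  File "h.py", line 31, in circ
    A=np.c_[2*pts,np.ones(len(pts))]; x=np.linalg.lstsq(A[m],(pts[m]**2).sum(1),rcond=None)[0]
                                                             ~~~~~~~~~~~~~~~^^^
    return umr_sum(a, axis, dtype, out, keepdims, initial, where)
numpy.exceptions.AxisError: axis 1 is out of bounds for array of dimension 1
```

```bash
sed -i 's/pts=np.array(pts); m=/if len(pts)<15: return None\n    pts=np.array(pts); m=/; s/^    if len(pts)<15/    if len(pts)<15/' h.py
python3 - <<'E'
from h import *
t=snap('top');s=snap('scene')
t0=cv2.imread('pics/top0.png');s0=cv2.imread('pics/scene0.png')
for sg in (1,-1):
  print('sign',sg)
  for nm,S,im in (('top',t,t0),('scene',s,s0)):
    print(nm,'rim',circ(S,im,(498,-270),80,110,9,sg),'collar',circ(S,im,(595,154),40,172,8,sg),'thr',circ(S,im,(596,154.5),23,206,6,sg),'plate',circ(S,im,(595,154),80,140,8,sg))
g=cv2.cvtColor(t0,cv2.COLOR_BGR2GRAY).astype(np.float32);P=[]
for x in range(435,566,5):
    ys=np.arange(-300,-240,.5); uv=np.array([proj(t,[x,y,110]) for y in ys],np.float32)
    p=cv2.remap(g,uv[:,0:1],uv[:,1:2],cv2.INTER_LINEAR).ravel(); w=np.clip(p-p.max()*.85,0,None); P.append((x,(w*ys).sum()/w.sum()))
P=np.array(P);k=np.polyfit(*P.T,1);print('bar angle',np.degrees(np.arctan(k[0])),'y at 498',np.polyval(k,498),np.std(P[:,1]-np.polyval(k,P[:,0])))
E
```

```text
sign 1
top rim [ 497.76 -270.51   75.09   55.      0.58] collar [5.9392e+02 1.4760e+02 3.9080e+01 1.3000e+01 5.4000e-01] thr [5.9615e+02 1.5536e+02 1.8970e+01 4.2000e+01 3.8000e-01] plate None
scene rim [ 498.49 -270.88   74.21   55.      0.57] collar None thr [5.9583e+02 1.5453e+02 1.9120e+01 2.3000e+01 4.3000e-01] plate None
sign -1
top rim [ 498.86 -269.99   80.69   43.      0.57] collar [5.9466e+02 1.5510e+02 3.8490e+01 5.2000e+01 4.8000e-01] thr [5.9630e+02 1.5467e+02 2.5860e+01 3.9000e+01 5.7000e-01] plate [592.82 154.07  76.33  48.     0.8 ]
scene rim [ 4.9900e+02 -2.6974e+02  8.1920e+01  3.9000e+01  4.3000e-01] collar [593.86 152.37  39.96  70.     1.47] thr None plate [592.06 155.75  76.64  43.     1.05]
bar angle -6.226963003583917 y at 498 -270.2290785898085 0.18665839870678452
```

Request:
servo_tool([
  [[0.0036,-0.034,0,5,0.05],[0.005,-0.034,0,4.8,0.05],[0.005,-0.034,0,0,0.05],[0,0,-0.045,0,0.05],[0,0,-0.045,0,0.05],[0,0,-0.04,0,0.05],[0,0,0,0,0.05],[0,0,0,0,0.05],[0,0,0,0,0.05]],
], force=60)

```text
time: 8.0
tool_pos: [498.7, -271.7, 253.3]
tcp_rot: [-179.9, 0.2, 173.9]
ft_force: [-0.3, 0.2, 1.1]
finger_gap: 50.0
grip_force: 0.0
```

```bash
python3 - <<'E'
from h import *
s=snap('scene');t=snap('top')
c=lambda im,u,v,w,h:cv2.resize(im[v-h:v+h,u-w:u+w],(400,300),interpolation=cv2.INTER_CUBIC)
cv2.imwrite('pics/c4.png',np.hstack([c(s['frame'],288,250,60,45),c(t['frame'],349,226,60,45)]))
q=sense();print(q['tool_pos'],q['tcp_rot'],q['joint_pos'])
E
```

```text
[ 498.69412135 -271.91523896  253.36553742] [-179.85925501    0.26800428  173.84813317] [-3.37730256e+01  3.94921211e+00  9.43423432e+01 -4.57441162e-04
  8.14057318e+01 -1.17620762e+02]
```

View pics/c4.png

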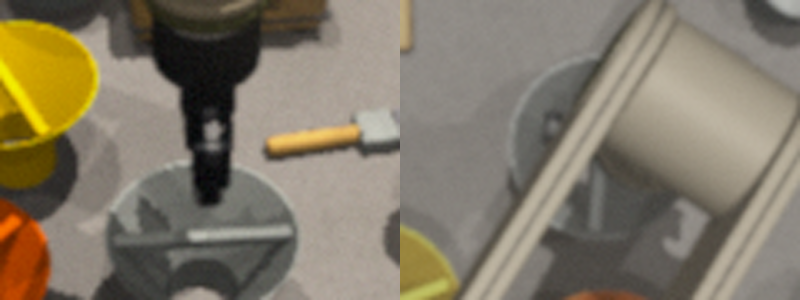

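The fingers hang above the middle of the hopper's bar, at (210,195) against a bar centre of about (203,235) in the crop. I descend and grip.

Request:
servo_tool([
  [[0,0.0015,-0.03,0,0.05],[0,0,-0.03,0,0.05],[0,0,-0.02,0,0.05],[0,0,-0.01,0,0.05],[0,0,-0.006,0,0.05],[0,0,0,0,0.05],[0,0,0,0,0.05]],
])

```text
time: 8.8
tool_pos: [498.1, -270.3, 155.4]
tcp_rot: [-179.9, 0.1, 173.8]
ft_force: [0.1, -0.5, -0.7]
finger_gap: 50.3
grip_force: 0.0
```

Request:
servo_tool([
  [[0,0,0,0,0.005],[0,0,0,0,0.005],[0,0,0,0,0.005],[0,0,0,0,0.005],[0,0,0,0,0.005],[0,0,0,0,0.005],[0,0,0,0,0.005]],
])

```text
time: 9.5
tool_pos: [497.7, -270.4, 154.7]
tcp_rot: [-179.9, 0.1, 173.8]
ft_force: [-0.4, -3.6, 6.5]
finger_gap: 11.0
grip_force: 59.1
```

Request:
servo_tool([
  [[0,0,0.01,0,0.005],[0,0,0.02,0,0.005],[0,0,0.035,0,0.005],[0,0,0.04,0,0.005],[0,0,0.04,0,0.005],[0,0,0.04,0,0.005],[0,0,0.035,0,0.005],[0,0,0.02,0,0.005],[0,0,0.01,0,0.005],[0,0,0,0,0.005]],
])

```text
time: 10.5
tool_pos: [497.4, -269.6, 404.6]
tcp_rot: [-180.0, 0.0, 173.8]
ft_force: [0.3, -0.4, -4.4]
finger_gap: 11.3
grip_force: 58.9
```

Request:
servo_tool([
  [[0.002,0.01,0,0,0.005],[0.005,0.022,0,0,0.005],[0.007,0.031,0,0,0.005],[0.007,0.031,0,0,0.005],[0.007,0.031,0,0,0.005],[0.007,0.031,0,0,0.005],[0.007,0.031,0,0,0.005],[0.007,0.031,0,0,0.005],[0.007,0.031,0,0,0.005],[0.007,0.031,0,0,0.005]],
])

```text
time: 11.5
tool_pos: [559.6, 12.4, 401.2]
tcp_rot: [180.0, -0.2, 173.9]
ft_force: [0.1, 0.1, -3.8]
finger_gap: 10.9
grip_force: 58.8
```

Request:
servo_tool([
  [[0.007,0.031,0,0,0.005],[0.007,0.031,0,0,0.005],[0.007,0.031,0,0,0.005],[0.006,0.026,0,0,0.005],[0.004,0.018,0,0,0.005],[0.002,0.009,0,0,0.005],[0,0,0,0,0.005],[0,0,0,0,0.005]],
])

```text
time: 12.3
tool_pos: [593.2, 155.5, 403.5]
tcp_rot: [-180.0, -0.0, 173.8]
ft_force: [-0.6, 0.1, -4.5]
finger_gap: 11.1
grip_force: 58.8
```

```bash
python3 - <<'E'
from h import *
s=snap('scene','s5.png');t=snap('top')
c=lambda im,u,v,w,h:cv2.resize(im[v-h:v+h,u-w:u+w],(400,300),interpolation=cv2.INTER_CUBIC)
cv2.imwrite('pics/c5.png',np.hstack([c(s['frame'],285,130,64,48),c(t['frame'],200,190,64,48)]))
q=sense();print(q['tool_pos'],q['tcp_rot'],q['joint_pos'],q['ft_force'])
E
```

```text
[593.30069241 155.08505387 403.95322478] [-1.79976205e+02  3.60932798e-03  1.73750549e+02] [ 9.87110135e+00  8.48387960e+00  7.38275742e+01 -2.40777825e-02
  9.76916849e+01 -7.38826686e+01] [ 0.20547577  0.56008933 -3.81760152]
```

View pics/c5.png

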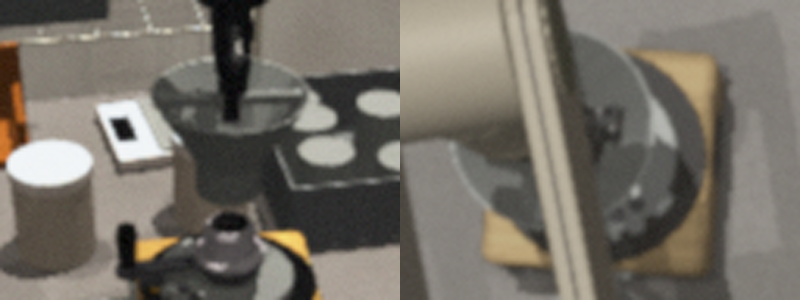

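The hopper hangs upright over the throat. In the scene crop the sleeve foot is at about (228,195) and the throat top at (230,222). Next I check the rim centre at its present height.

```bash
python3 - <<'E'
from h import *
t=snap('top');s=snap('scene')
for z in (355,359): print(z,[circ(S,S['frame'],(594,155),80,z,8,sg) for S in (t,s) for sg in (1,-1)])
E
```

```text
355 [array([5.9492e+02, 1.5600e+02, 7.5230e+01, 3.6000e+01, 5.6000e-01]), array([594.07, 156.27,  81.1 ,  23.  ,   0.62]), array([592.78, 157.15,  76.88,  41.  ,   1.21]), array([596.34, 160.1 ,  80.79,  14.  ,   0.7 ])]
359 [array([5.9410e+02, 1.5502e+02, 7.5210e+01, 3.7000e+01, 5.2000e-01]), array([5.9396e+02, 1.5596e+02, 8.0890e+01, 2.1000e+01, 4.4000e-01]), array([591.22, 153.26,  76.63,  30.  ,   0.68]), array([596.41, 154.49,  80.24,  31.  ,   1.84])]
```

Request:
servo_tool([
  [[0.0016,-0.0006,0,0,0.005],[0,0,-0.01,0,0.005],[0,0,-0.012,0,0.005],[0,0,-0.01,0,0.005],[0,0,-0.006,0,0.005],[0,0,-0.004,0,0.005],[0,0,-0.003,0,0.005],[0,0,-0.003,0,0.005],[0,0,0,0,0.005],[0,0,0,0,0.005]],
])

```text
time: 13.5
tool_pos: [595.0, 155.7, 356.2]
tcp_rot: [180.0, 0.0, 173.8]
ft_force: [-1.1, 0.1, -5.0]
finger_gap: 11.3
grip_force: 58.8
```

Request:
servo_tool([
  [[0,0,-0.002,0,0.005],[0,0,-0.002,0,0.005],[0,0,-0.002,0,0.005],[0,0,0,0,0.005]],
])

```text
time: 13.9
tool_pos: [594.7, 155.6, 349.3]
tcp_rot: [-180.0, -0.0, 173.8]
ft_force: [0.5, -0.1, -4.4]
finger_gap: 10.9
grip_force: 58.8
```

Request:
servo_tool([
  [[0,-0.0007,-0.002,0,0.005],[0,0,-0.002,0,0.005],[0,0,-0.002,0,0.005],[0,0,-0.002,0,0.005],[0,0,0,0,0.005]],
])

```text
time: 14.4
tool_pos: [594.7, 154.9, 341.4]
tcp_rot: [-180.0, -0.0, 173.8]
ft_force: [0.1, -0.4, -4.9]
finger_gap: 11.0
grip_force: 58.9
```

Request:
servo_tool([
  [[0,0,-0.002,0,0.005],[0,0,-0.002,0,0.005],[0,0,-0.002,0,0.005],[0,0,-0.002,0,0.005],[0,0,0,0,0.005]],
])

```text
time: 14.9
tool_pos: [594.7, 154.9, 333.4]
tcp_rot: [-180.0, -0.0, 173.8]
ft_force: [-0.2, -0.6, -4.3]
finger_gap: 11.0
grip_force: 58.9
```

No lateral force so far, and about 7 mm left to go.

Request:
servo_tool([
  [[0,0,-0.002,0,0.005],[0,0,-0.002,0,0.005],[0,0,-0.001,0,0.005],[0,0,-0.001,0,0.005],[0,0,0,0,0.005]],
])

```text
time: 15.4
tool_pos: [594.8, 154.9, 327.7]
tcp_rot: [-180.0, -0.0, 173.8]
ft_force: [-0.1, 0.1, -4.3]
finger_gap: 11.3
grip_force: 58.9
```

Request:
servo_tool([
  [[0,0,-0.0005,0,0.005],[0,0,0,0,0.005]],
])

```text
time: 15.6
tool_pos: [594.9, 154.9, 327.4]
tcp_rot: [-180.0, 0.0, 173.8]
ft_force: [0.3, -0.3, -4.7]
finger_gap: 10.8
grip_force: 58.9
```

Request:
servo_tool([
  [[0,0,-0.0005,0,0.005],[0,0,-0.0005,0,0.005],[0,0,0,0,0.005]],
])

```text
time: 15.9
tool_pos: [595.0, 154.9, 326.7]
tcp_rot: [180.0, 0.0, 173.8]
ft_force: [-2.0, 0.5, -2.3]
finger_gap: 11.3
grip_force: 59.1
```

Request:
servo_tool([
  [[0,0,-0.0005,0,0.005],[0,0,-0.0003,0,0.005],[0,0,0,0,0.005]],
])

```text
time: 16.2
tool_pos: [595.1, 154.9, 326.6]
tcp_rot: [180.0, 0.1, 173.8]
ft_force: [-1.6, -1.8, 5.1]
finger_gap: 10.8
grip_force: 60.0
```

It is seated: contact came at TCP z 326.6, as expected. I release and retreat.

Request:
servo_tool([
  [[0,0,0,0,0.025],[0,0,0,0,0.045],[0,0,0,0,0.045],[0,0,0,0,0.045],[0,0,0.01,0,0.045],[0,0,0.02,0,0.045],[0,0,0.03,0,0.045],[0,0,0.04,0,0.045],[0,0,0.04,0,0.045],[-0.02,-0.02,0.02,0,0.045]],
])

```text
time: 17.2
tool_pos: [575.8, 136.1, 489.5]
tcp_rot: [179.9, 0.2, 173.9]
ft_force: [0.8, -0.7, 0.6]
finger_gap: 45.1
grip_force: 0.0
```

Request:
servo_tool([
  [[-0.03,-0.03,0,0,0.045],[-0.03,-0.03,0,0,0.045],[-0.03,-0.03,0,0,0.045],[-0.03,-0.03,0,0,0.045],[-0.02,-0.03,0,0,0.045],[-0.02,-0.03,0,0,0.045],[0,-0.04,0,0,0.045],[0,-0.04,0,0,0.045],[0,0,0,0,0.045],[0,0,0,0,0.045]],
])

```text
time: 18.2
tool_pos: [414.6, -125.8, 486.2]
tcp_rot: [180.0, 0.0, 173.7]
ft_force: [0.1, -0.5, 0.4]
finger_gap: 45.2
grip_force: 0.0
```

```bash
python3 - <<'E'
from h import *
t=snap('top');s=snap('scene')
print([circ(S,S['frame'],(595,155),80,282,8,sg) for S in (t,s) for sg in (1,-1)])
c=lambda im,u,v,w,h:cv2.resize(im[v-h:v+h,u-w:u+w],(400,300),interpolation=cv2.INTER_CUBIC)
cv2.imwrite('pics/c6.png',np.hstack([c(s['frame'],285,150,56,42),c(t['frame'],200,190,56,42)]))
q=sense();print(q['tool_pos'],q['ft_force'])
E
```

```text
[array([5.9641e+02, 1.5535e+02, 7.4430e+01, 5.6000e+01, 5.0000e-01]), array([5.9655e+02, 1.5519e+02, 8.0810e+01, 5.9000e+01, 5.7000e-01]), array([594.79, 154.77,  74.82,  24.  ,   0.64]), array([595.84, 153.05,  81.17,  46.  ,   0.91])]
[ 414.93319465 -124.50619865  486.17776236] [-0.56869327 -0.19929446 -0.76300807]
```

View pics/c6.png

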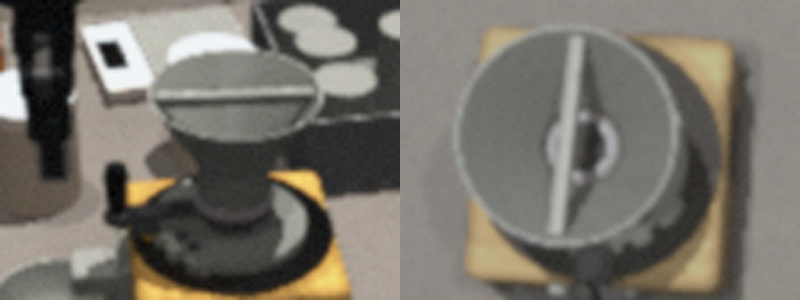

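The hopper sits level on the collar with its rim centre near (596,155). The lever still points to the front notch, with its handle at (590,262) in the top crop. I hand the job in.

```bash
python3 -c "
from h import *
print(r.hand_in())"
```

```text
the job is handed in; nothing more can be done
None
```

I handed the job in at about 18 s of the 62 s allowed: the lever is in the pin-marked notch and the hopper sits down on the mill's collar; the hand-in returned no verdict.

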